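Close the mould press

TASK

The little bench press holds a two-part plaster casting mould that needs clamping shut. Draw the press's sliding safety catch all the way out from under the raised lever, then push the lever fully down so that the round plate rests on the mould, and leave it there with the catch still drawn.

Things in the scene. Friction and masses are not known exactly. Their poses are not given: they have to be found in the camera images.
- catch (a joint): Sliding safety catch of the press, m. 0 = pushed in: its steel block stands under the lever and stops it; 0.040 = drawn fully out. Starts within 4 mm of 0, slides sideways away from the lever with about 2 N of friction, stays where it is left. The lever is free beyond 0.022.
- catch_tab (a point): Grip point of the catch's upright steel tab: a plate 12 mm thick (y) by 30 mm wide (x), 58 mm tall; its top is 25 mm above this point, the rail under it 34 mm below. Axes stay level: y is the way the catch is drawn out, away from the lever; x points to the press column. Starts 110 mm to the +y side of the lever. The round black knob on the lever's other side is the fixed depth stop, not the catch.
- lever (a joint): Main lever of the press, rad. 0 = raised 0.5 rad above level, 0.5 = fully down, level, where it meets its stop with the plate on the mould. It starts within 0.03 of 0. Stiff hinge: about 5 N at the grip moves it, it stays where it is left.
- lever_grip (a point): Point on the axis of the lever's round black grip (26 mm diameter, 110 mm long), about mid-length, at the free end of a steel bar. x runs along the lever towards the pivot, 200 mm away; y is level, across the lever. The pivot is 200 mm above the table, so this point is about 296 mm up when raised, 200 mm when fully down. Nothing stands above the lever.

How it is judged:
On the way, in this order (a step that is already met when the one before it is completed fails the run):
1. the catch is drawn out while the lever is still up (value of joint catch above 0.025 m and value of joint lever below 0.2 rad), for 0.2 s.
2. the lever is pushed fully down (value of joint lever above 0.42 rad), for 0.2 s.
At the end, for the whole second after the job is handed in: The lever is fully down (within 0.08 rad of its stop, plate on the mould) and at rest, and the catch is still drawn out (more than 22 mm) (value of joint lever above 0.42 rad and value of joint catch above 0.022 m and velocity of joint lever between -0.05 and 0.05 rad/s); the robot touches nothing.
It fails at once if the lever is forced down past the catch while the catch is still in (value of joint lever above 0.2 rad and value of joint catch below 0.018 m).
It also fails if it takes over 48 s, if anything falls off the work surface, if the arm or the gripper's body presses on something with over 40 N, if the wrist force passes 120 N, or if a joint passes its speed limit or range.

ROBOT

A 6-joint arm with a two-finger parallel gripper is mounted at the origin on the work surface. World frame = base frame: x ahead of the robot, y to its left, z up, the work surface at z = 0. Lengths are in m, angles in rad, forces in N, time in s.
With the tool pointing down it reaches from about 0.25 to 0.725 m from the base axis. Payload 4 kg.
Tool frame: the origin (TCP) lies at the very end of the fingers, on their centre line; the grasp point (between the pads) lies 19 mm behind it; z points along the fingers, y is the line along which they close (so a half turn about z gives the same grasp; the last joint's range is limited). The gripper opens to 85 mm and grips with 20 to 120 N. Pads are 22 mm wide; open, the fingers measure 114 mm over their backs; the gripper's body (76 mm by 85 mm) begins 54 mm behind the grasp point. The pads swing forward as they close: fully open they stand 13 mm farther back than shut.
Start: joints at [-1.129, 0.241, 0.005, 1.335, 0, 1.571], TCP at [0.214, -0.452, 0.231] pointing down, gripper open.
Joint ranges: [-2.72, 2.72], [-1.05, 1.87], [-1.09, 1.28], [-1.99, 2.15], [-1.42, 1.44], [-3.14, 3.14]. Speed limits (rad/s): [2.79, 2.79, 3.14, 3.14, 3.14, 3.14].

INTERFACE

Orientations are given as a unit quaternion [x, y, z, w].
In Python, from workcell import bot, vision, workorder, boxes_of gives the robot as it stands.
- The arm moves only by the tool send_rows, never from a script. Its argument "motion" is text: rows parted by semicolons, each of 5 numbers parted by spaces: the closure, from -1 (fully open) to 1 (shut), so that 0 is half open, then the shift along the tool's x, y, z in cm, then the turn about the tool's z in rad. In form: claw x y z twist; .... A call has 1 to 5 rows; each row is the pose to reach, as a shift and turn from the pose commanded when the call began, along the tool's axes at that moment; what a row does not reach only later rows make up. A row lasts 1/10 s, in which the tool goes at most 50 mm and 8.59 degrees, less where a joint would pass 70% of its speed; a pose out of reach is approached as far as the arm can. A call with a gripper value outside its range is refused whole. The fingers move at their own pace and stop on an object; the grip force is fixed at half the most. Time passes only in rows, so rows that repeat a pose let the fingers close. It gives the time, the measured TCP pose, the force, the opening and the grip force at its end, in the units of the state.
- bot.get_obs(): the state, without advancing time (a new reading comes with each control period).
- vision.camera(name): name is "scene" or "top" or "wrist"; returns the picture (480x640x3 uint8, red, green, blue); there is no depth.
- vision.camera_model(name): a dict with "fov_y" (degrees; the focal length in pixels is half the picture's height over the tangent of half this angle, whatever the lens; pixels are square), "cx", "cy" (the principal point, pixels), "world_from_camera" (4x4, takes a point from camera to world coordinates); the wrist camera has in their place "hand_eye" (4x4, takes a point from camera to tool coordinates, whose origin is the TCP and whose axes are the flange's). Camera axes: x right, y down, z forward; pixel columns grow to the right and rows downward; lengths in m; the calibration is good to about 2 mm. A picture is of the moment at which its call begins: read the wrist's pose just before it. camera_model takes no time and is no camera call.
- workorder.job_done(): hands the job in; it is judged then, once.
Trained networks look in the newest picture that a camera, given by its name, has taken for a name from the list of things; names that differ only in an ending like _2 or _b are one class to them, and where a whole thing is asked for, a point or a joint stands for the part that bears it (a point fixed in the world has none). Each returns a list of dicts, best first, with "conf" (0 to 1); they miss things now and then, are a little off and sometimes report something else, mostly with a low value. They report only what shows in the picture. A call takes as long as a camera call.
- boxes_of(camera, target): "rect" ([centre column, centre row, width, height] in pixels, round what is visible of it).
The state is a dict: "clock": time; "joint_pos": joint angles; "joint_vel": joint speeds; "tau": joint torques, N m; "eef_pos": TCP position; "tool_rot": TCP orientation; "ft_force": force on the tool from outside, world axes, zero at the start; "ft_torque": the same for the moment, N m; "grip_width": finger opening in m; "grasp_force": force on a finger pad.
Only numpy, scipy, OpenCV 4.12 (cv2) and the standard library are available. Lean on these libraries where they do the work, as an engineer would, in place of code of your own. Each camera call takes 0.05 s, during which the arm holds its last target. There are 200 camera calls.

## Working session

There is one attempt and no reset: what is moved stays moved. The work goes in short steps, Python scripts to look and compute and a tool call to move; the robot and the scene stay as the last step left them, time stands still between calls to the robot, and variables do not carry over. Pictures are saved under pics/ and viewed, at most 10 in all, crops included, and the job is handed in when it is done.

Besides the shell and the picture viewer there is one more tool, called after "Request:" as name(argument=value, ...) on one line, values as JSON. send_rows: Moves the arm, as the interface text tells. Its arguments: {"type":"object","properties":{"motion":{"type":"string"}},"required":["motion"]}

```bash
mkdir -p pics; ls; python3 - <<'E'
from workcell import bot, vision, boxes_of
import cv2, numpy as np
o=bot.get_obs(); print(o['clock'],o['eef_pos'],o['tool_rot'],o['grip_width'])
ims=[]
for c in ("scene","top"):
    im=vision.camera(c); cv2.imwrite(f'pics/{c}0.png',im[:,:,::-1])
    m=vision.camera_model(c); print(c,m)
    for t in ("catch_tab","lever_grip","catch","lever"): print(t,boxes_of(c,t)[:2])
print(vision.camera_model("wrist"))
E
```

```text
pics
0.0 [ 0.21351982 -0.45140541  0.23042001] [ 9.75699794e-01  2.19109128e-01 -2.15014344e-04 -1.02770213e-03] 0.0855628427338401
scene {'fov_y': 54.19232327195182, 'cx': 318.5485228659185, 'cy': 239.8614000571234, 'world_from_camera': array([[-0.89708217,  0.37022521, -0.24119884,  0.72993545],
       [ 0.44178447,  0.76184603, -0.47372683,  0.33532006],
       [ 0.00837076, -0.53152979, -0.84699823,  0.84275547],
       [ 0.        ,  0.        ,  0.        ,  1.        ]])}
catch_tab [{'rect': [317.2, 317.5, 66.3, 69.7], 'conf': 0.74}]
lever_grip [{'rect': [320.7, 245.5, 126.8, 146.7], 'conf': 0.67}]
catch [{'rect': [317.4, 315.6, 68.9, 72.4], 'conf': 0.71}]
lever [{'rect': [318.9, 243.2, 129.2, 142.8], 'conf': 0.81}]
top {'fov_y': 51.539712299890766, 'cx': 322.6524876389664, 'cy': 244.3187450828661, 'world_from_camera': array([[-0.02605404, -0.98064743,  0.19404072,  0.46046415],
       [-0.99919979,  0.0196541 , -0.03483525,  0.03848338],
       [ 0.0303474 , -0.19479305, -0.98037478,  0.94064626],
       [ 0.        ,  0.        ,  0.        ,  1.        ]])}
catch_tab [{'rect': [266.1, 248.9, 77.8, 38.1], 'conf': 0.75}]
lever_grip [{'rect': [323.3, 270.8, 71.0, 156.8], 'conf': 0.72}]
catch [{'rect': [267.6, 249.3, 82.0, 39.4], 'conf': 0.93}]
lever [{'rect': [325.0, 272.8, 73.3, 160.5], 'conf': 0.59}]
{'fov_y': 71.42893512888247, 'cx': 324.3443239201488, 'cy': 239.83983488623483, 'hand_eye': array([[ 6.18623945e-04, -9.57396750e-01, -2.88775139e-01,
         7.38055376e-02],
       [ 9.99999780e-01,  6.61749389e-04, -5.17111887e-05,
         2.38467312e-04],
       [ 2.40604896e-04, -2.88775043e-01,  9.57396948e-01,
        -1.43528543e-01],
       [ 0.00000000e+00,  0.00000000e+00,  0.00000000e+00,
         1.00000000e+00]])}
```

View pics/scene0.png

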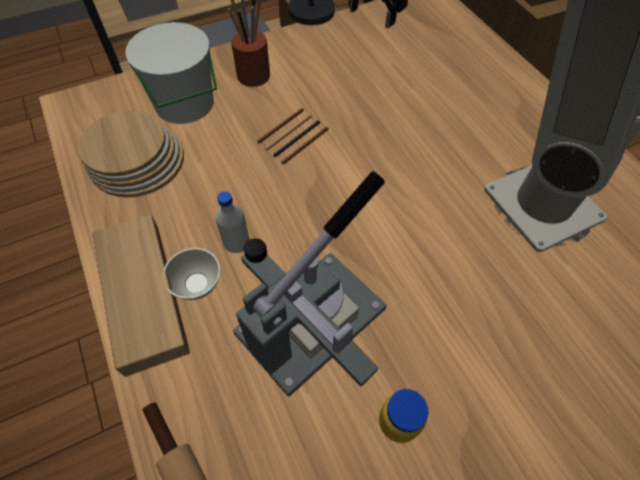

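View pics/top0.png

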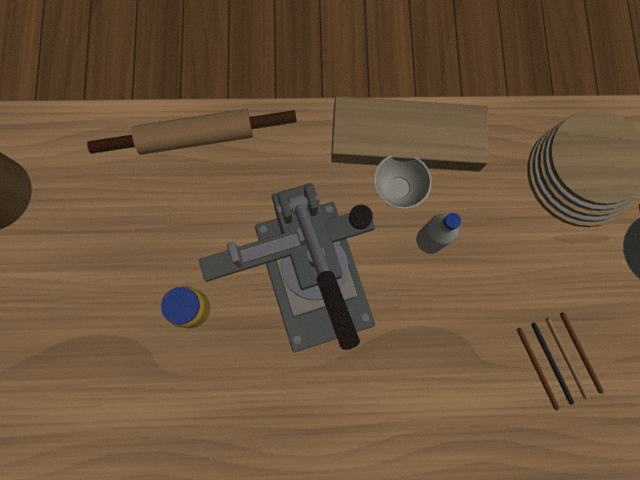

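The scene view shows the press with its grip running from about (378,178) to (330,232) and the tab near (344,330). In the top view the tab is near (235,252), the grip runs from (323,275) to (350,345), and the catch draws towards image left. I'll zoom in on the tab.

```bash
cat > h.py <<'E'
import numpy as np
from workcell import bot, vision
from scipy.spatial.transform import Rotation as R
def ray(m,uv,T=None):
    f=240/np.tan(np.radians(m['fov_y']/2)); T=m['world_from_camera'] if T is None else T
    d=T[:3,:3]@np.array([(uv[0]-m['cx'])/f,(uv[1]-m['cy'])/f,1]); return T[:3,3],d/np.linalg.norm(d)
def tri(*rs):
    A=sum(np.eye(3)-np.outer(d,d) for _,d in rs); b=sum((np.eye(3)-np.outer(d,d))@o for o,d in rs)
    p=np.linalg.solve(A,b); return p, [np.linalg.norm((np.eye(3)-np.outer(d,d))@(p-o)) for o,d in rs]
def atz(r,z): o,d=r; return o+d*(z-o[2])/d[2]
def proj(m,p,T=None):
    f=240/np.tan(np.radians(m['fov_y']/2)); T=m['world_from_camera'] if T is None else T
    q=np.linalg.inv(T)@np.append(p,1); return f*q[0]/q[2]+m['cx'],f*q[1]/q[2]+m['cy']
def wristT():
    o=bot.get_obs(); T=np.eye(4); T[:3,:3]=R.from_quat(o['tool_rot']).as_matrix(); T[:3,3]=o['eef_pos']
    return T@vision.camera_model('wrist')['hand_eye']
E
python3 - <<'E'
import cv2,numpy as np
from h import *
s=cv2.imread('pics/scene0.png')[230:390,230:390]; t=cv2.imread('pics/top0.png')[190:290,190:390]
s=cv2.resize(s,(600,600),interpolation=cv2.INTER_CUBIC)[:, :]
t=cv2.resize(t,(800,400),interpolation=cv2.INTER_CUBIC)
cv2.imwrite('pics/s1.png',s); cv2.imwrite('pics/t1.png',t)
S=vision.camera_model('scene');T=vision.camera_model('top')
for a,b in (((378,178),(350,345)),((330,232),(323,275)),((354,205),(337,311))): print(tri(ray(S,a),ray(T,b)))
E
```

```text
(array([ 0.45711487, -0.01418904,  0.31904861]), [np.float64(0.00041714475184401276), np.float64(0.0004171447518438241)])
(array([0.54920231, 0.01574363, 0.28007806]), [np.float64(0.00016269578819587825), np.float64(0.0001626957881958216)])
(array([ 0.5008335 , -0.00132647,  0.295082  ]), [np.float64(0.0009568726589273256), np.float64(0.0009568726589273397)])
```

View pics/s1.png

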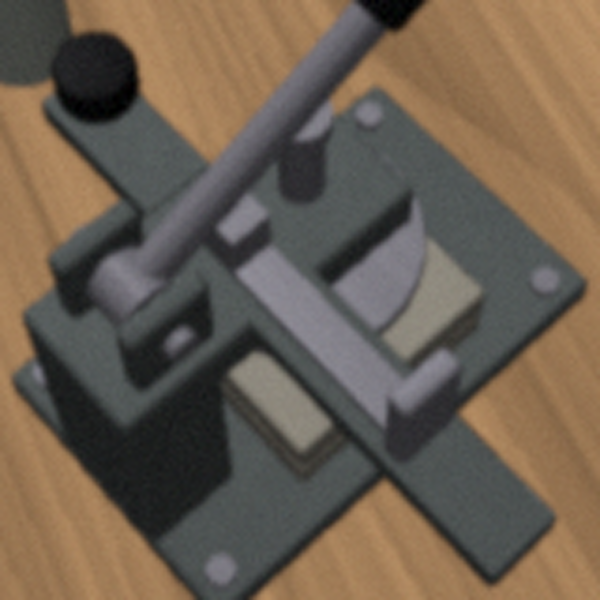

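View pics/t1.png

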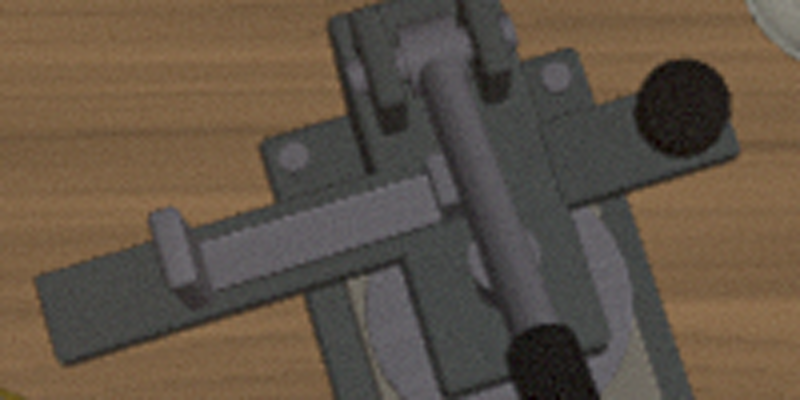

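```bash
python3 - <<'E'
from h import *
S=vision.camera_model('scene');T=vision.camera_model('top')
sc=lambda p:(230+p[0]*160/600,230+p[1]*160/600); tc=lambda p:(190+p[0]/4,190+p[1]/4)
p,e=tri(ray(S,sc((423,382))),ray(T,tc((176,249)))); print('tabtop',p,e)
hinge=tri(ray(S,sc((125,290))),ray(T,tc((430,45)))); print('hinge',hinge)
a=atz(ray(T,tc((37,275))),.03);b=atz(ray(T,tc((560,110))),.03); print('rail dir',np.degrees(np.arctan2(*(a-b)[1::-1])), a,b)
o=bot.get_obs();Rm=R.from_quat(o['tool_rot']).as_matrix()
g=np.array([.501,0,.295]); yaw=np.radians(18); X=np.array([np.cos(yaw),np.sin(yaw)]);Y=np.array([-X[1],X[0]])
d=(p-g)[:2]; print('tab rel grip x,y',d@X,d@Y)
tgt=p+[0,0,.08]; print('shift tool cm',100*Rm.T@(tgt-o['eef_pos']),Rm[:,0])
E
```

```text
tabtop [0.59173302 0.14151061 0.23146315] [np.float64(1.3721063775142577e-06), np.float64(1.3721063774234293e-06)]
hinge (array([0.6734006 , 0.0491951 , 0.20730412]), [np.float64(9.776487799839669e-05), np.float64(9.776487799829639e-05)])
rail dir 106.88727998495965 [0.61814756 0.23440977 0.03      ] [ 0.69207506 -0.00910864  0.03      ]
tab rel grip x,y 0.13002141006839754 0.10654654498500071
shift tool cm [ 59.5430427  -37.49140855  -8.0181862 ] [ 9.03982587e-01  4.27569271e-01 -1.03188003e-05]
```

Request:
send_rows(motion="-1 0 0 -4.5 0; -1 0 0 -9 0; -1 0 0 -13.5 0; -1 4 -2.5 -13.5 0; -1 8 -5 -13.5 0")

```text
clock: 1.0
eef_pos: [0.2654, -0.3734, 0.3681]
tool_rot: [0.976, 0.217, 0.001, 0.002]
ft_force: [1.8, 0.6, -0.8]
grip_width: 0.0856
grasp_force: 0.0
```

Request:
send_rows(motion="-1 4 -2.5 0 0; -1 8 -5 0 0; -1 12 -7.6 0 0; -1 16 -10.1 0 0; -1 20 -12.6 0 0")

```text
clock: 1.5
eef_pos: [0.3923, -0.1714, 0.3666]
tool_rot: [0.976, 0.219, 0.0, 0.0]
ft_force: [0.6, -0.5, -0.0]
grip_width: 0.0851
grasp_force: 0.0
```

Request:
send_rows(motion="-1 4 -2.5 0 0; -1 8 -5 0 0; -1 12 -7.6 0 0; -1 16 -10.1 0 0; -1 20 -12.6 0 0")

```text
clock: 2.0
eef_pos: [0.5193, 0.0281, 0.3665]
tool_rot: [0.976, 0.219, 0.0, 0.0]
ft_force: [0.4, 0.2, 0.2]
grip_width: 0.0854
grasp_force: 0.0
```

Request:
send_rows(motion="-1 3.8 -2.4 0 0.05; -1 7.5 -4.9 0 0.1; -1 11.5 -7.3 0 0.145; -1 11.5 -7.3 0 0.145")

```text
clock: 2.4
eef_pos: [0.5934, 0.1464, 0.3618]
tool_rot: [0.989, 0.15, -0.002, -0.001]
ft_force: [-0.3, -0.8, -0.7]
grip_width: 0.0855
grasp_force: 0.0
```

```bash
python3 - <<'E'
from h import *
import cv2
from workcell import boxes_of
T=wristT(); m=vision.camera_model('wrist'); im=vision.camera('wrist')
print(bot.get_obs()['eef_pos'],bot.get_obs()['clock'])
print(boxes_of('wrist','catch_tab')[:2])
print('pred',proj(m,[.5917,.1415,.2315],T)); cv2.imwrite('pics/w1.png',im[:,:,::-1])
E
```

```text
[0.5922826  0.14401386 0.36303962] 2.45
[{'rect': [384.8, 222.9, 124.8, 45.8], 'conf': 0.72}]
pred (np.float64(329.28054847732113), np.float64(232.84423944068408))
```

View pics/w1.png

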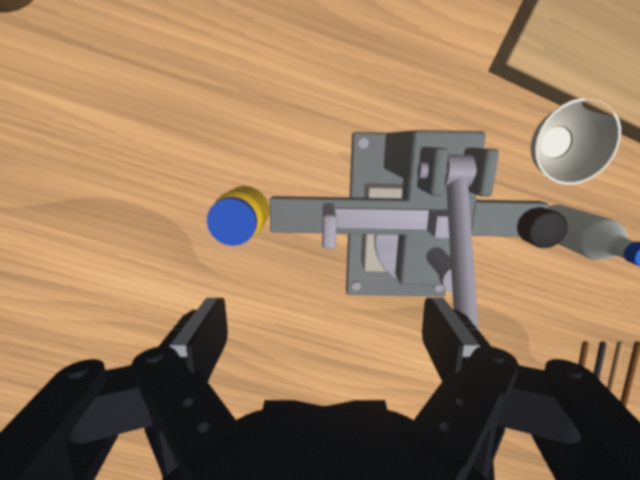

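The wrist view has the tab plate at about (329,225), with the rail level in the picture, so the yaw is right. The prediction of (329,233) agrees. The blue-lidded jar at (235,218) is near the rail end, so I'll check its height and the tab's x.

```bash
python3 - <<'E'
from h import *
import cv2
im=cv2.imread('pics/w1.png')[185:265,260:380]; cv2.imwrite('pics/w1c.png',cv2.resize(im,(720,480),interpolation=cv2.INTER_CUBIC))
S=vision.camera_model('scene');T=vision.camera_model('top');W=vision.camera_model('wrist')
print('jar top',tri(ray(S,(408,410)),ray(T,(182,307)),ray(W,(231,221),wristT())))
E
```

```text
jar top (array([0.52603244, 0.25150468, 0.07893036]), [np.float64(0.0008321560595122045), np.float64(0.0005767604521460795), np.float64(0.00041665879664245565)])
```

View pics/w1c.png

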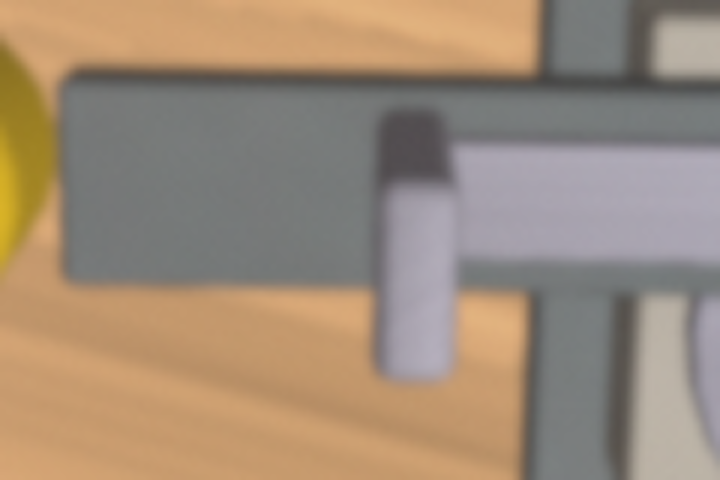

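The tab's top face is centred at (330,232), as predicted, and the jar is only 79 mm tall, so it's clear. I'll descend over the tab.

Request:
send_rows(motion="-1 -0.1 0.2 4.5 0; -1 -0.1 0.2 9 0; -1 -0.1 0.2 13 0; -1 -0.1 0.2 16 0; -1 -0.1 0.2 17.2 0")

```text
clock: 3.0
eef_pos: [0.5884, 0.1372, 0.1919]
tool_rot: [0.989, 0.147, -0.003, 0.0]
ft_force: [0.5, -0.8, 0.4]
grip_width: 0.0851
grasp_force: 0.0
```

Request:
send_rows(motion="0.6 0 0 0 0; 0.9 0 0 0 0; 1 0 0 0 0; 1 0 0 0 0; 1 0 0 0 0")

```text
clock: 3.5
eef_pos: [0.5916, 0.1397, 0.1956]
tool_rot: [0.989, 0.148, 0.001, -0.001]
ft_force: [-1.0, 3.9, 1.3]
grip_width: 0.012
grasp_force: 0.9
```

Grip width is 12 mm, so the fingers are on the tab. Next I draw it along tool −y.

Request:
send_rows(motion="1 0 0 0 0; 1 0 -1 0 0; 1 0 -2 0 0; 1 0 -3 0 0; 1 0 -3.7 0 0")

```text
clock: 4.0
eef_pos: [0.5812, 0.175, 0.1957]
tool_rot: [0.989, 0.147, 0.002, 0.0]
ft_force: [2.3, -2.2, 4.9]
grip_width: 0.0114
grasp_force: 58.6
```

Request:
send_rows(motion="1 0 0 0 0; 1 0 -0.2 0 0; 1 0 -0.2 0 0; 1 0 -0.2 0 0; 1 0 -0.2 0 0")

```text
clock: 4.5
eef_pos: [0.5806, 0.1771, 0.1957]
tool_rot: [0.989, 0.148, 0.002, -0.0]
ft_force: [0.4, 0.0, 5.1]
grip_width: 0.0115
grasp_force: 58.8
```

The catch is drawn about 39 mm. I'll release and lift.

Request:
send_rows(motion="0.3 0 0 0 0; -0.2 0 0 0 0; -0.2 0 0 0 0; -0.2 0 0 -3 0; -0.2 0 0 -7 0")

```text
clock: 5.0
eef_pos: [0.5777, 0.1761, 0.2617]
tool_rot: [0.989, 0.148, -0.004, 0.001]
ft_force: [1.1, 1.0, -0.0]
grip_width: 0.0511
grasp_force: 0.0
```

Request:
send_rows(motion="-0.2 0 0 -4.5 0; -0.2 0 0 -9 0; 1 0 0 -11.5 0; 1 0 0 -11.5 0; 1 0 0 -11.5 0")

```text
clock: 5.5
eef_pos: [0.5798, 0.1766, 0.379]
tool_rot: [0.989, 0.148, 0.0, -0.0]
ft_force: [0.5, 0.6, -0.6]
grip_width: 0.0081
grasp_force: 0.0
```

```bash
python3 - <<'E'
from h import *
import cv2
o=bot.get_obs();Rm=R.from_quat(o['tool_rot']).as_matrix()
print(o['eef_pos'],o['ft_force'],o['grip_width'],Rm[:,0])
ims=vision.camera('top'); cv2.imwrite('pics/t2.png',ims[180:360,160:400][:, :, ::-1].repeat(3,0).repeat(3,1))
g=np.array([.501,-.001,.37]); print('to above grip, cm',100*Rm.T@(g-o['eef_pos']))
E
```

```text
[0.57975817 0.1766428  0.37902065] [ 0.48573529  0.61474364 -0.64273693] 0.00808426850149376 [9.56228528e-01 2.92620788e-01 2.75373520e-04]
to above grip, cm [-12.72952718  14.68207462   0.89870539]
```

View pics/t2.png

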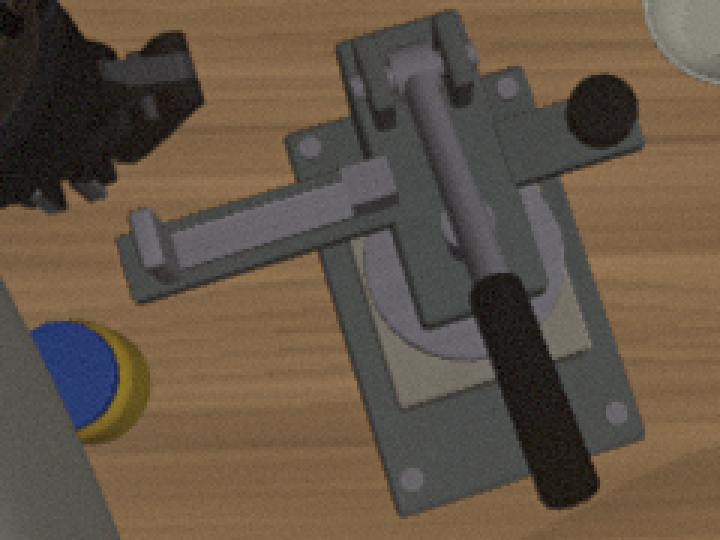

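The catch block is clear of the lever: in the crop the tab is at (150,245) and the block at (370,180). Next I move above the grip with the fingers shut.

Request:
send_rows(motion="1 -3.3 3.6 0 0; 1 -6.6 7.2 0 0; 1 -10 11 0 0; 1 -13.2 14.7 0 0; 1 -13.2 14.7 0 0")

```text
clock: 6.05
eef_pos: [0.4931, -0.0071, 0.3782]
tool_rot: [0.99, 0.144, -0.002, 0.001]
ft_force: [-0.4, 1.1, -0.9]
grip_width: -0.0003
grasp_force: 0.0
```

Request:
send_rows(motion="1 0 0 3 0; 1 0 0 5.5 0; 1 0 0 6.5 0; 1 0 0 7.5 0; 1 0 0 8.5 0")

```text
clock: 6.55
eef_pos: [0.4967, -0.0022, 0.2946]
tool_rot: [0.989, 0.148, 0.001, 0.0]
ft_force: [-1.2, -0.2, 5.3]
grip_width: -0.0001
grasp_force: 2.3
```

Request:
send_rows(motion="1 -0.2 0 1.4 0; 1 -0.4 0 2.8 0; 1 -0.6 0 4.2 0; 1 -0.8 0 5.5 0; 1 -1 0 6.7 0")

```text
clock: 7.05
eef_pos: [0.4866, -0.0053, 0.2274]
tool_rot: [0.989, 0.148, 0.0, 0.0]
ft_force: [-1.3, -0.3, 4.7]
grip_width: 0.0002
grasp_force: 2.4
```

Request:
send_rows(motion="1 -0.1 0 0.4 0; 1 -0.1 0 0.8 0; 1 -0.1 0 1.1 0; 1 -0.1 0 1.4 0; 1 -0.1 0 1.4 0")

```text
clock: 7.55
eef_pos: [0.4858, -0.0057, 0.213]
tool_rot: [0.989, 0.148, -0.0, -0.0]
ft_force: [-0.1, -0.2, 0.0]
grip_width: 0.0002
grasp_force: 0.1
```

Request:
send_rows(motion="1 0 0 0.1 0; 1 0 0 0.2 0; 1 0 0 0.3 0")

```text
clock: 7.85
eef_pos: [0.4861, -0.0058, 0.2127]
tool_rot: [0.989, 0.148, 0.001, 0.0]
ft_force: [-8.2, 0.7, 19.0]
grip_width: 0.0
grasp_force: 9.9
```

The force has risen to 19 N with the tool held at z = 0.2127, so the lever is on its stop. I'll back off and check.

Request:
send_rows(motion="1 0 0 -0.3 0; 1 0 0 -2 0; 1 0 0 -6 0; 1 0 0 -10 0; 1 -5 0 -13 0")

```text
clock: 8.35
eef_pos: [0.4489, -0.018, 0.337]
tool_rot: [0.989, 0.149, 0.002, 0.0]
ft_force: [0.1, -0.9, 0.8]
grip_width: 0.0001
grasp_force: 0.0
```

```bash
python3 - <<'E'
from h import *
import cv2
print(bot.get_obs()['ft_force'])
im=vision.camera('scene'); cv2.imwrite('pics/s3.png',im[:,:,::-1])
E
```

```text
[ 0.07637732 -0.86364565  0.77740961]
```

View pics/s3.png

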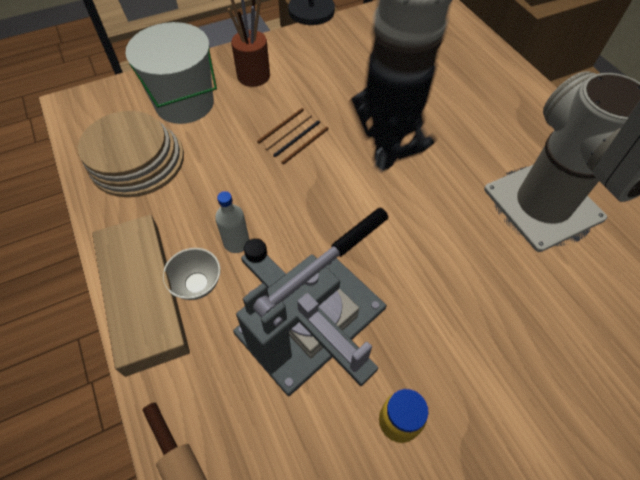

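The lever is down, with its grip from (335,250) to (385,213). The catch is still out, with the tab at (362,353), and the arm is clear of everything.

Request:
send_rows(motion="1 0 0 0 0; 1 0 0 0 0; 1 0 0 0 0")

```text
clock: 8.7
eef_pos: [0.445, -0.0183, 0.3346]
tool_rot: [0.989, 0.148, -0.001, -0.0]
ft_force: [-0.0, 0.6, 0.2]
grip_width: -0.0001
grasp_force: 0.0
```

```bash
python3 -c "
from workcell import workorder
print(workorder.job_done())"
```

```text
the job is handed in; nothing more can be done
None
```

The catch is drawn out about 39 mm, the lever is fully down on its stop with the arm clear of the press, and the job was handed in at about 9 s; no verdict was returned.

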